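# Seat a well plate in the reader drawer's sprung nest and close the drawer

## Robot

A 7-joint arm with a two-finger parallel gripper is mounted at the origin on a cart in front of the work surface, level with it; the furniture and walls round the work are solid. World frame = base frame: x ahead of the robot, y to its left, z up, the work surface at z = 0. Lengths are in m, angles in degrees, forces in N, time in s.
With the tool pointing down it reaches from about 0.35 to 0.9 m from the base axis. Payload 7.2 kg.
Tool frame: the origin (TCP) lies between the finger pads; the fingertips stand 19 mm ahead of it and the grasp point (between the pads) is the TCP; z points along the fingers, y is the line along which they close (so a half turn about z gives the same grasp; the last joint's range is limited). The gripper opens to 85 mm and grips with 20 to 120 N. Pads are 22 mm wide; open, the fingers measure 114 mm over their backs; the gripper's body (76 mm by 85 mm) begins 54 mm behind the grasp point. The pads swing forward as they close: fully open they stand 13 mm farther back than shut.
Start: joints at [-67.678, 23.554, -0.728, 91.456, 0.321, 64.991, -4.71], TCP at [0.276, 0.561, 0.25] pointing down, gripper open.
Joint ranges: [-169.25, 169.25], [-16.82, 113.86], [-84.01, 82.57], [7.8, 145.47], [-59.2, 239.2], [7.22, 106.19], [-163.78, 163.78]. Speed limits (degrees/s): [136.94, 136.94, 172.46, 172.46, 180, 180, 180].

## Interface

Orientations are given as a 3x3 rotation matrix whose columns are the frame's x, y, z axes.
In Python, from workcell import ctrl, camrig, gripper_to gives the robot as it stands (ctrl), with the cameras (camrig) and the gripper as plain functions. Calls block until the motion is done:
- ctrl.reach(position, orientation): joint-space move of the TCP to a pose.
- ctrl.movel(position, rate=0.15, rotation=None, force_limit=None): straight line of the TCP; rotation=None keeps the orientation; rate is the mean speed in m/s. With force_limit (N) it stops when the force on the tool has changed by that much, and returns True; else False.
- ctrl.movej(angles): joint-space move.
- gripper_to(opening): opening from 0.0 (shut) to 1.0 (fully open); the grip force is fixed at half the most; returns when the fingers have stopped.
- ctrl.hold(seconds).
- ctrl.ik(position, orientation): joint angles nearest the present ones, or None.
- camrig.grab_frame(name): name is "side" or "top"; returns a dict with "img" (400x640x3 uint8, red, green, blue), "camera_matrix" (3x3 intrinsics, pixels), "extrinsics" (4x4, takes a point from camera to world coordinates). Camera axes: x right, y down, z forward; pixel columns grow to the right and rows downward; lengths in m; the calibration is good to about 2 mm. A picture is of the moment at which its call begins. There is no depth.
A pose or a line that the arm cannot do raises ctrl.Unreachable and nothing moves.
- ctrl.finish_job(): hands the job in; it is judged then, once.
Readings, each from a call of its own:
- ctrl.current_clock(): time.
- ctrl.current_joint_pos(): joint angles.
- ctrl.current_qvel(): joint speeds.
- ctrl.current_joint_torque(): joint torques, N m.
- ctrl.current_tcp_pos(): TCP position.
- ctrl.current_tool_rot(): TCP orientation.
- ctrl.current_contact_force(): force on the tool from outside, world axes, zero at the start.
- ctrl.current_moment(): the same for the moment, N m.
- ctrl.current_finger_gap(): opening from 0.0 (shut) to 1.0 (fully open).
- ctrl.current_finger_force(): force on a finger pad.
Only numpy, scipy, OpenCV 4.12 (cv2) and the standard library are available. Lean on these libraries where they do the work, as an engineer would, in place of code of your own. Each camera call takes 0.05 s, during which the arm holds its last target. There are 200 camera calls.

## Task

The 96-well plate was only set down on the open drawer of the plate reader, beside its nest. Slide it across and seat it flush in the nest, clamped by the sprung jaw, then push the drawer fully shut. Be gentle with the plate and the reader - firm finger pressure is enough, do not knock or force them - and leave the things standing around where they are.

Things in the scene. Friction and masses are not known exactly. Their poses are not given: they have to be found in the camera images.
- plate: Loose white 96-well plate, a slab, 127.8 mm along x, 85.5 mm along y, 14.4 mm tall, 65 to 125 g, friction 0.3 on the drawer, brittle (under 60 N). Origin: centre of underside, z up. Too wide to grip: push its sides or slide it by pressing on its top. Starts flat on the deck, one long side 25 to 35 mm out over the recess, up to 0.15 rad askew and 14 mm off along the nest's x.
- nest (a point): On the drawer: point on the recess floor where the plate's origin must rest. x: the way the drawer shuts; y: from jaw to lip and deck; z up. Worktop 13 mm below, deck 8 mm above. Recess ends at x = -65.4 and +65.4 mm (130.8 mm long). Beyond them the deck goes on: 24 mm to the front panel (top 13 mm above deck) at -x, 30 mm at +x.
- lip (a point): Middle of the recess's fixed sharp lip, at deck height, 42.75 mm along +y from nest; axes as nest. The deck runs 66 mm from it along +y. A plate slid past it tips by itself, leading edge down in the recess, trailing edge on the lip; it goes down only when pushed on towards -y until the jaw is in 6 to 7 mm. Then the jaw clamps it to the lip.
- well (a point): Middle of the finger well's floor: a pocket sunk 8 mm into the deck, open to the recess at the lip, 54 mm along x, 42 mm along y (from the lip outward), floor level with the recess floor, so that fingertips can follow the plate's trailing edge down. Axes as nest.
- jaw_face (a point): Middle of the sprung jaw's face, moving with it: steel bar 80 mm long in x, top 14 mm above the recess floor. At y = -38.75 mm of nest when free, -42.75 mm with the plate seated. Fixed hard stops either side of it at y = -48.75 mm.
- jaw (a joint): Travel of the sprung jaw towards -y: 0 free, 0.004 with the plate seated, 0.010 at most. Spring force 1.5 N at 0, 7.5 N at 0.004, 12 N at 0.007.
- drawer (a joint): The reader's drawer: 0 fully shut, 0.175 fully out; starts 0.168 to 0.175. About 6 N of friction (hard pressing on plate or deck can drag it), no catch. A plate not down in the nest strikes the top of the housing's slot (19.5 mm above the recess floor). Fully out, the housing's front face stands at x = +85.6 mm of nest.
- pull (a point): Middle of the front edge of the drawer's pull ledge, 72 mm wide, 11 mm tall (5.5 mm above and below this point), standing 28 mm out of the front panel. Push it towards +x to shut the drawer; the panel meets the housing when shut. Axes as nest; worktop 16.5 mm below.
- reader: Compact plate reader fixed on the worktop, grey and white housing 210 mm along x, 204 mm along y, 86 mm tall; the drawer with its recess, jaw and ledge is part of it. Origin: centre of its underside; the drawer comes out at its -x side. Axes as nest.
- bench_timer: white bench timer lying on the worktop, 60 x 64 x 17 mm; origin: centre of its underside; leave alone
- sample_cup_2: screw-cap sample cup, 58 mm diameter, 62 mm tall, on the worktop; origin: centre of its underside; leave alone
- masking_tape: roll of masking tape lying flat, 96 mm diameter, 25 mm tall; origin: centre of its underside; leave alone
- marker_black: black marker pen, 138 mm long, 17 mm thick, lying on top of the reader; origin: centre of its underside; leave alone

How it is judged (in metres and radians):
On the way, in this order (a step that is already met when the one before it is completed fails the run):
1. the plate lies flush in its nest, the drawer still out (z of plate in the frame of nest below 0.002 m and horizontal distance between plate and nest below 0.004 m and angle between plate's own z axis and vertical below 0.02 rad and angle between the x axis of plate and the x axis of nest, either way round below 0.035 rad and value of joint drawer above 0.12 m), for 0.3 s.
2. the drawer is shut over the plate (z of plate in the frame of nest below 0.002 m and horizontal distance between plate and nest below 0.004 m and angle between plate's own z axis and vertical below 0.02 rad and angle between the x axis of plate and the x axis of nest, either way round below 0.035 rad and value of joint drawer below 0.003 m), for 0.2 s.
At the end, for the whole second after the job is handed in: The drawer is within 3 mm of fully shut and the plate lies at rest in its nest: origin within 2 mm of the recess floor in height and 4 mm of the nest's centre sideways, level within 0.02 rad, square within 0.035 rad (all of step 2 and linear speed of plate below 0.01 m/s); the robot touches nothing.
It fails at once if the plate is pressed with more than 60 N (contact force between any of the arm, the fingers and plate above 60 N).
It fails at once if the reader or its drawer is pressed with more than 60 N (contact force between any of the arm, the fingers and reader above 60 N).
It fails at once if a thing standing by is moved more than 25 mm (distance of any of bench_timer, sample_cup_2, masking_tape, marker_black from where it was at the start of the episode above 0.025 m).
It also fails if it takes over 66 s, if anything falls off the work surface, if the arm or the gripper's body presses on something with over 40 N, if the wrist force passes 120 N, or if a joint passes its speed limit or range.

## Working session

There is one attempt and no reset: what is moved stays moved. The work goes in short steps, each a Python script; the robot and the scene stay as the last script left them, time stands still between calls to the robot, and variables do not carry over. Pictures are saved under pics/ and viewed, at most 10 in all, crops included, and the job is handed in when it is done.

```bash
mkdir -p pics; ls
python3 - <<'E'
from workcell import ctrl, camrig, gripper_to
import cv2
for n in("side","top"):
    f=camrig.grab_frame(n); cv2.imwrite(f"pics/{n}0.png",f["img"][:,:,::-1]); print(n,f["camera_matrix"].tolist(),f["extrinsics"].round(4).tolist())
print(ctrl.current_clock(),ctrl.current_tool_rot())
E
```

```text
pics
workcell.py
side [[448.30307019810886, 0.0, 326.68231086713956], [0.0, 448.30307019810886, 197.2250372147097], [0.0, 0.0, 1.0]] [[-0.9951, -0.0612, 0.0771, 0.4748], [-0.0983, 0.6655, -0.7399, 0.7405], [-0.006, -0.7439, -0.6682, 0.7268], [0.0, 0.0, 0.0, 1.0]]
top [[485.14606977144973, 0.0, 324.19528926050276], [0.0, 485.14606977144973, 196.63126307894575], [0.0, 0.0, 1.0]] [[-0.011, -0.9842, 0.1766, 0.3274], [-0.9998, 0.0141, 0.0164, -0.0078], [-0.0186, -0.1764, -0.9841, 1.2056], [0.0, 0.0, 0.0, 1.0]]
0.1 [[-8.97059889e-01  4.41908615e-01 -5.75838333e-04]
 [ 4.41908983e-01  8.97058876e-01 -1.35052484e-03]
 [-8.02476754e-05 -1.46596980e-03 -9.99998922e-01]]
```

View pics/side0.png

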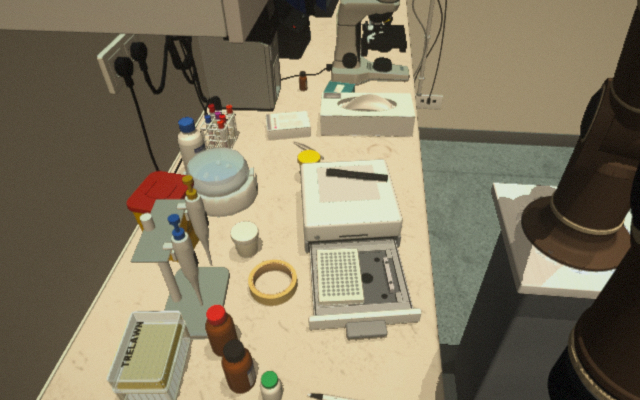

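View pics/top0.png

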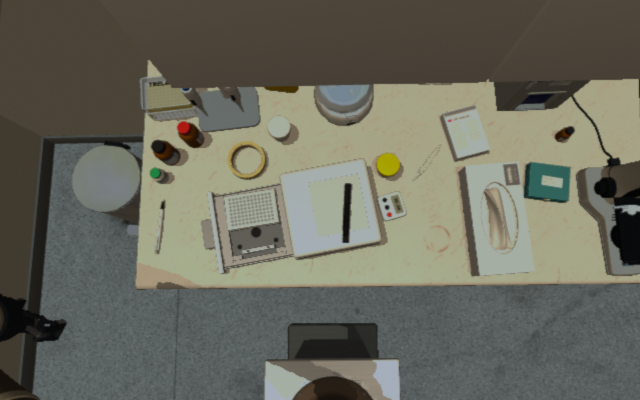

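The side view shows the reader at about (350,200), with the open drawer toward the viewer and the plate at (340,275). In the top view the drawer is at about (250,228), with the plate at (251,208) and the jaw side facing the robot. Next I'll enlarge both.

Run:
```python
import cv2
a=cv2.imread("pics/side0.png")[230:345,295:430]; cv2.imwrite("pics/sc.png",cv2.resize(a,None,fx=5,fy=5,interpolation=cv2.INTER_CUBIC))
a=cv2.imread("pics/top0.png")[175:280,195:300]; cv2.imwrite("pics/tc.png",cv2.resize(a,None,fx=5.5,fy=5.5,interpolation=cv2.INTER_CUBIC))
```

```text
(no output)
```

View pics/sc.png

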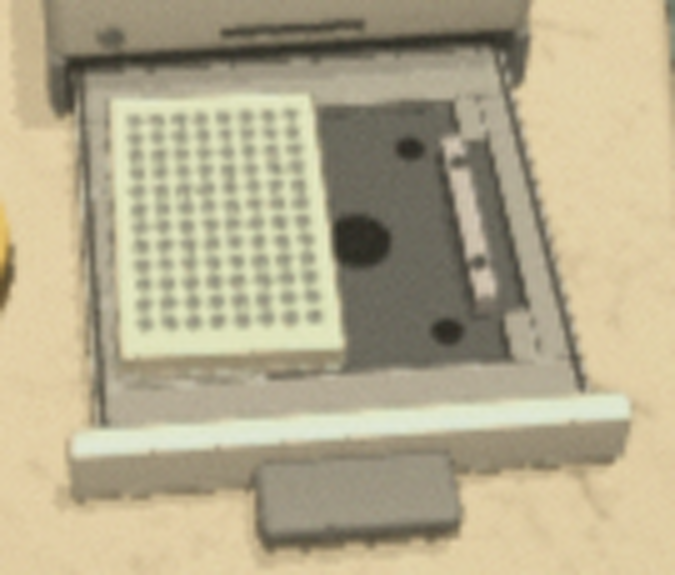

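View pics/tc.png

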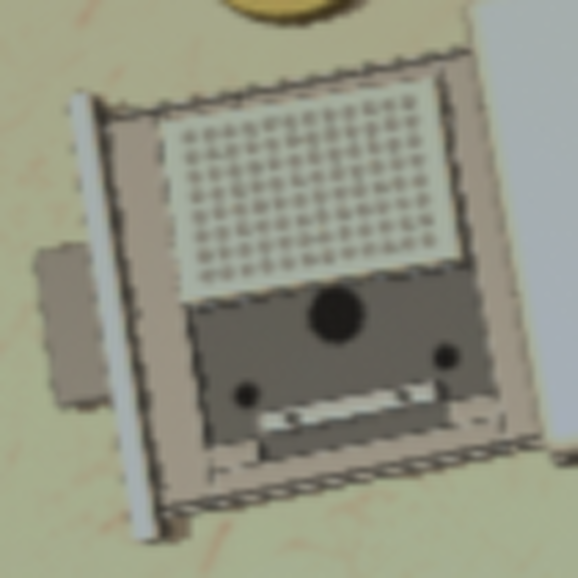

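The crops are enlarged views of both cameras. Plate top corners in the top crop are (162,124), (438,76), (462,258) and (183,302). In the side crop they are (120,357), (110,97), (312,93) and (343,348). The jaw bar runs (260,412)–(436,383) in the top crop and (443,140)–(476,308) in the side crop. I'll triangulate these now.

```bash
cat > h.py <<'E'
import numpy as np, cv2
K={'side':(448.303,326.682,197.225),'top':(485.146,324.195,196.631)}
E={'side':np.array([[-0.9951,-0.0612,0.0771,0.4748],[-0.0983,0.6655,-0.7399,0.7405],[-0.006,-0.7439,-0.6682,0.7268]]),
'top':np.array([[-0.011,-0.9842,0.1766,0.3274],[-0.9998,0.0141,0.0164,-0.0078],[-0.0186,-0.1764,-0.9841,1.2056]])}
CR={'side':(295,230,5),'top':(195,175,5.5)}
def ray(cam,uv,crop=True):
    u,v=uv
    if crop:
        a,b,s=CR[cam]; u=a+(u+.5)/s-.5; v=b+(v+.5)/s-.5
    f,cx,cy=K[cam]; d=E[cam][:,:3]@[(u-cx)/f,(v-cy)/f,1]; return E[cam][:,3],d
def plane(cam,uv,z,crop=True):
    o,d=ray(cam,uv,crop); return o+d*(z-o[2])/d[2]
def tri(t,s):
    o1,d1=ray('top',t);o2,d2=ray('side',s)
    k=np.linalg.lstsq(np.c_[d1,-d2],o2-o1,rcond=None)[0]
    p,q=o1+d1*k[0],o2+d2*k[1]; return (p+q)/2,np.linalg.norm(p-q)
E
python3 - <<'E'
from h import *
np.set_printoptions(precision=4,suppress=True)
P={'A':((162,124),(120,357)),'B':((438,76),(110,97)),'C':((462,258),(312,93)),'D':((183,302),(343,348)),
'jawF':((260,412),(476,308)),'jawR':((436,383),(443,140)),
'hole':((336,315),(360,241)),'pullFar':((35,250),(262,515)),'pullNear':((58,408),(458,503)),
'panFar':((85,94),(75,433)),'panNear':((146,538),(628,400)),
'recFN':((207,441),(512,360)),'recRN':((497,400),(457,98))}
for n,(t,s) in P.items():
    p,e=tri(t,s); print(n,p,round(e,4), plane('top',t,{'A':.0354,'B':.0354,'C':.0354,'D':.0354}.get(n,p[2]))[:2], plane('side',s,.0354)[:2] if n in'ABCD' else '')
E
```

```text
A [0.5408 0.2586 0.0333] 0.0015 [0.5397 0.2581] [0.5413 0.2599]
B [0.5596 0.1346 0.0355] 0.0002 [0.5597 0.1346] [0.5595 0.1345]
C [0.4775 0.1235 0.0341] 0.0003 [0.4775 0.1233] [0.4774 0.1247]
D [0.4599 0.2471 0.0337] 0.0002 [0.4596 0.2468] [0.46   0.2483]
jawF [0.4108 0.2146 0.0207] 0.0019 [0.4118 0.2145] 
jawR [0.4232 0.1358 0.0249] 0.0002 [0.4233 0.1357] 
hole [0.455  0.1822 0.0147] 0.0004 [0.4552 0.1822] 
pullFar [0.485  0.3153 0.0279] 0.0007 [0.4846 0.3154] 
pullNear [0.4157 0.303  0.0258] 0.0029 [0.4143 0.3033] 
panFar [0.5538 0.2932 0.0351] 0.0001 [0.5539 0.2932] 
panNear [0.3568 0.2606 0.0347] 0.0002 [0.3567 0.2606] 
recFN [0.398  0.2378 0.0218] 0.0024 [0.3992 0.2376] 
recRN [0.4165 0.109  0.0208] 0.0014 [0.4158 0.1091]
```

Triangulated heights agree with the text. The nest is at about (0.455, 0.1816) with its x axis at about -80.8°. The plate is about 55 mm along +y, centred in x and about 1° askew. Next I'll touch down on the deck behind the plate, push partway, then look.

```bash
cat >> h.py <<'E'
N=np.array([.4553,.1816,.013]); a=np.radians(-80.9)
NX=np.array([np.cos(a),np.sin(a),0]); NY=np.array([-np.sin(a),np.cos(a),0])
def W(x,y,z): return N+NX*x+NY*y+np.array([0,0,z])   # nest frame, m
def loc(p): d=np.asarray(p)-N; return np.array([d@NX,d@NY,d[2]])
def rot(sgn,tilt=0):
    z=np.array([0,0,-1.])*np.cos(tilt)+NX*np.sin(tilt); y=sgn*NX if tilt==0 else sgn*NY
    return np.c_[np.cross(y,z),y,z]
E
python3 - <<'E'
from h import *
from workcell import ctrl, camrig, gripper_to
np.set_printoptions(precision=4,suppress=True)
tape=plane('top',(245,160),.025,False); print('tape',loc(tape))
for s in(1,-1): print(s,ctrl.ik(W(0,.113,.10),rot(s)))
gripper_to(.15)
q=[(np.abs(np.array(j)-ctrl.current_joint_pos()).max(),s) for s in(1,-1) if (j:=ctrl.ik(W(0,.113,.10),rot(s))) is not None]
s=min(q)[1]; print('sgn',s)
ctrl.reach(W(0,.113,.10),rot(s)); print(ctrl.current_contact_force(),ctrl.current_finger_gap())
ctrl.movel(W(0,.113,.045),rate=.1)
hit=ctrl.movel(W(0,.113,.018),rate=.01,force_limit=3)
print(hit,loc(ctrl.current_tcp_pos()),ctrl.current_contact_force(),ctrl.current_clock())
E
```

```text
tape [0.0005 0.1826 0.012 ]
1 [-46.6567  32.5773  31.5944 104.1563 -21.8101  49.3988 -85.5618]
-1 [-25.3549  29.5641   1.8369 102.6558  -1.2233  47.7992  76.1648]
sgn 1
[-0.2451 -0.0011  0.1482] 0.15099617320916248
True [-0.      0.113   0.0274] [-0.4866  0.4292  5.8794] 4.9167
```

Run:
```python
from h import *
from workcell import ctrl, camrig, gripper_to
np.set_printoptions(precision=4,suppress=True)
ctrl.movel(W(0,.113,.0295),rate=.02)
hit=ctrl.movel(W(0,.080,.0295),rate=.03,force_limit=12)
print(hit,loc(ctrl.current_tcp_pos()),ctrl.current_contact_force(),ctrl.current_clock())
ims=[]
for n,(u,v,w,h) in dict(side=(295,230,135,115),top=(195,175,105,105)).items():
    f=camrig.grab_frame(n)["img"][:,:,::-1][v:v+h,u:u+w]; ims.append(cv2.resize(f,(400*w//h,400) if 0 else (390,int(390*h/w)),interpolation=cv2.INTER_CUBIC))
H=max(i.shape[0] for i in ims); ims=[cv2.copyMakeBorder(i,0,H-i.shape[0],0,0,0) for i in ims]
cv2.imwrite("pics/m1.png",np.hstack(ims))
```

```text
False [0.     0.0802 0.0295] [ 0.1837  0.5887 -0.0802] 6.4583
```

View pics/m1.png

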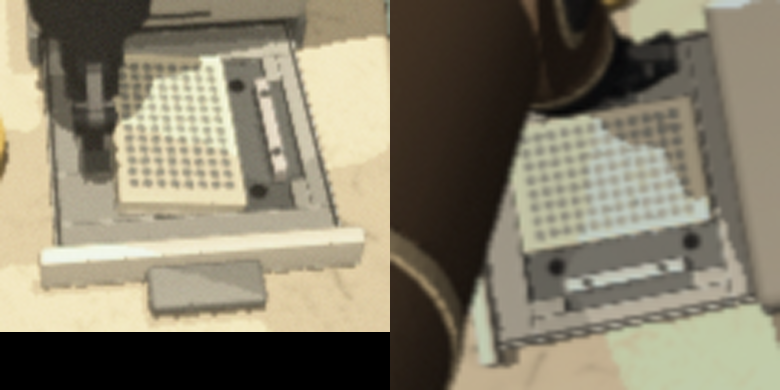

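The plate has slid about 30 mm and its leading edge has dipped into the recess, fitting between the recess ends. In the top half the corners are at (708,220) and (523,250). I'll push on slowly against the jaw and watch the force.

Run:
```python
from h import *
from workcell import ctrl, camrig, gripper_to
np.set_printoptions(precision=4,suppress=True)
hit=ctrl.movel(W(0,.060,.0295),rate=.03,force_limit=12)
for y in np.arange(.059,.0505,-.001):
    f=ctrl.current_contact_force(); print(hit,loc(ctrl.current_tcp_pos()).round(4),np.array([f@NX,f@NY,f[2]]).round(1))
    if hit or f@NY>22: break
    hit=ctrl.movel(W(0,y,.0295),rate=.01,force_limit=15)
print(ctrl.current_clock())
```

```text
False [-0.      0.06    0.0296] [-0.4 -0.1 -0.2]
False [-0.0001  0.0594  0.0296] [-0.9  1.1  0.5]
False [-0.0001  0.0585  0.0297] [-0.7  3.3 -1.1]
False [-0.0001  0.0575  0.0297] [-1.3  4.  -0.8]
False [-0.0001  0.0566  0.0297] [-2.3  5.4 -0.6]
False [-0.0001  0.0561  0.0299] [-0.8  6.4  0.2]
False [-0.0002  0.0554  0.03  ] [-1.4  6.2  0. ]
False [-0.0001  0.0549  0.0302] [-0.9  7.4 -0.9]
False [-0.0002  0.0543  0.0303] [-1.3  9.1 -0.3]
9.625
```

Run:
```python
from h import *
from workcell import ctrl, camrig, gripper_to
np.set_printoptions(precision=4,suppress=True)
def rep(t,hit):
    f=ctrl.current_contact_force(); p=loc(ctrl.current_tcp_pos()); print(t,hit,p.round(4),np.array([f@NX,f@NY,f[2]]).round(1)); return p,f@NY
for y in np.arange(.0502,.045,-.0007):
    hit=ctrl.movel(W(0,y,.0292),rate=.01,force_limit=15); p,f=rep('push',hit)
    if hit or p[1]<.0529 or f>14: break
for z in np.arange(.0275,.0205,-.0015):
    hit=ctrl.movel(W(0,y,z),rate=.015,force_limit=12); rep('down',hit)
    if hit: break
print(ctrl.current_clock())
```

```text
push False [-0.0002  0.0532  0.0302] [-1.   8.6 -0.3]
push False [-0.0002  0.0528  0.0303] [-0.7 11.1 -1. ]
down False [-0.0002  0.0529  0.0286] [-0.9 10.9 -0.6]
down False [-0.0002  0.0529  0.0271] [-1.1 10.7 -0.1]
down False [-0.0002  0.0528  0.0255] [-1.4 10.4  0.3]
down False [-0.0002  0.0528  0.024 ] [-1.4 10.3  0.1]
down False [-0.0002  0.0528  0.0225] [-1.5 10.5 -1.2]
11.3917
```

Run:
```python
from h import *
from workcell import ctrl, camrig, gripper_to
f=camrig.grab_frame("side")["img"][:,:,::-1][230:345,295:430]; cv2.imwrite("pics/m2.png",cv2.resize(f,None,fx=5,fy=5,interpolation=cv2.INTER_CUBIC))
```

```text
(no output)
```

View pics/m2.png

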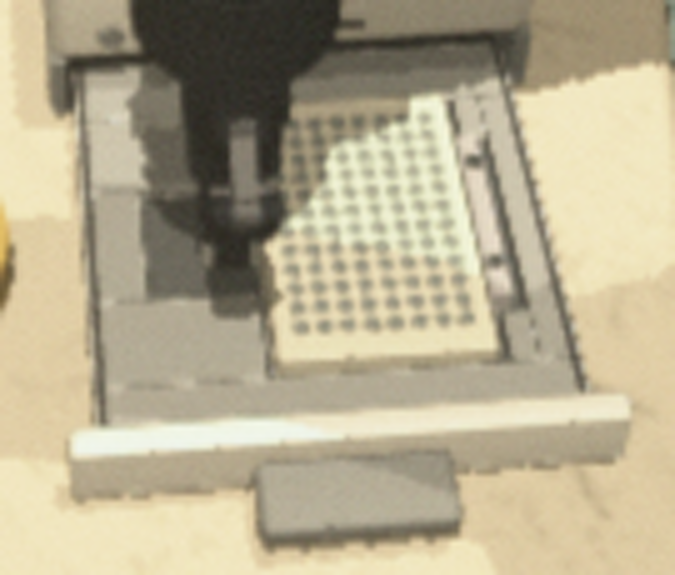

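The picture shows the plate in the recess, with an even, thin front face from (275,365) to (497,350). The fingers are in the well at (235,290). I'll back off slowly and see where the force drops.

Run:
```python
from h import *
from workcell import ctrl, camrig, gripper_to
np.set_printoptions(precision=4,suppress=True)
for y in (.0505,.052,.053,.054,.055,.056,.058,.062):
    ctrl.movel(W(0,y,.0225),rate=.02); f=ctrl.current_contact_force(); print(loc(ctrl.current_tcp_pos()),np.array([f@NX,f@NY,f[2]]).round(1))
ctrl.movel(W(0,.062,.09),rate=.12); ctrl.movel(W(-.12,.09,.12),rate=.2)
ims=[]
for n,(u,v,w,h) in dict(side=(295,230,135,115),top=(195,175,105,105)).items():
    g=camrig.grab_frame(n)["img"][:,:,::-1]; cv2.imwrite(f"pics/{n}3.png",g); g=g[v:v+h,u:u+w]; ims.append(cv2.resize(g,(395,int(395*h/w)),interpolation=cv2.INTER_CUBIC))
H=max(i.shape[0] for i in ims); ims=[cv2.copyMakeBorder(i,0,H-i.shape[0],0,0,0) for i in ims]
cv2.imwrite("pics/m3.png",np.hstack(ims)); print(ctrl.current_clock())
```

```text
[-0.0002  0.0535  0.0235] [-0.6  9.3 -0.6]
[-0.0002  0.0544  0.0232] [-0.8  7.9 -0.8]
[-0.0002  0.0548  0.023 ] [-2.   7.5 -0.2]
[-0.0003  0.0549  0.0228] [-0.7  5.4 -0.3]
[-0.0001  0.055   0.0225] [-1.4  4.1 -0.3]
[0.0002 0.0552 0.0222] [0.1 0.9 0.8]
[0.0003 0.0576 0.0223] [-0.3 -0.1  0.7]
[0.     0.0621 0.0225] [ 0.4 -0.7 -0.5]
15.1333
```

View pics/m3.png

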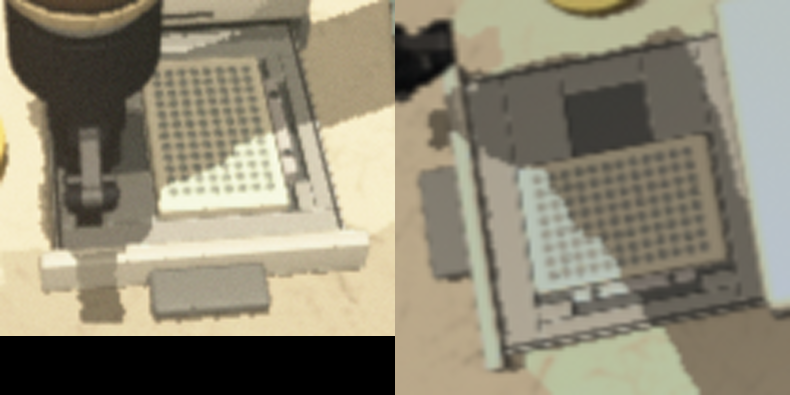

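The force fell from 7.5 N to 0 within 0.5 mm, so the lip stopped the plate. The picture shows it beside the empty well, with top corners in the right half at (520,167), (703,135), (723,258) and (540,295). I'll check the corner heights.

Run:
```python
import h; from h import *
np.set_printoptions(precision=4,suppress=True)
h.CR.update(side=(295,230,395/135),top=(195,175,395/105))
Q=[]
for n,t,s in(('A',(125,167),(160,213)),('B',(308,135),(146,62)),('C',(328,258),(262,58)),('D',(145,295),(290,206))):
    p,e=tri(t,s); q=plane('top',t,.0274); Q.append(loc(q)); print(n,loc(p),e,loc(q),loc(plane('side',s,.0274)))
print(np.mean(Q,0))
a=cv2.imread("pics/side3.png")[240:325,330:415]; cv2.imwrite("pics/s3.png",cv2.resize(a,None,fx=7,fy=7,interpolation=cv2.INTER_CUBIC))
```

```text
A [-0.0626  0.0411  0.0113] 0.001626246171244033 [-0.0618  0.0413  0.0144] [-0.065   0.0406  0.0144]
B [0.0593 0.0397 0.0172] 0.00293422675876674 [0.0594 0.0416 0.0144] [0.0612 0.0381 0.0144]
C [ 0.0595 -0.0419  0.0153] 0.003863967081816812 [ 0.06   -0.04    0.0144] [ 0.0595 -0.0439  0.0144]
D [-0.0613 -0.0431  0.0091] 0.0005891656844039352 [-0.0602 -0.0434  0.0144] [-0.0651 -0.0423  0.0144]
[-0.0007 -0.0001  0.0144]
```

View pics/s3.png

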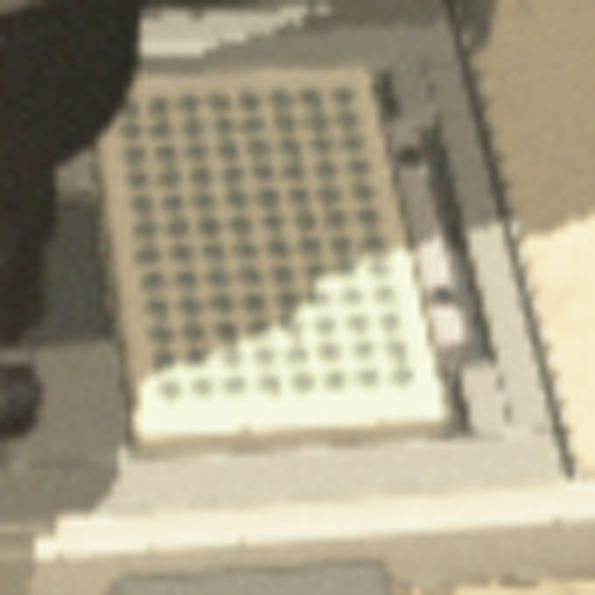

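The plate is flush and centred to within 1 mm. Now I'll shut the drawer, pushing on the ledge with closed, tilted fingers.

Run:
```python
from h import *
from workcell import ctrl, camrig, gripper_to
np.set_printoptions(precision=4,suppress=True)
t=np.radians(20)
def T(x,y,z,R): # leading bottom finger corner at nest x,y, world z
    tip=W(x-.011*np.cos(t),y,z-.013-.011*np.sin(t)); return tip-.019*R[:,2]
gripper_to(0)
c=[(np.abs(np.array(j)-ctrl.current_joint_pos()).max(),s) for s in(1,-1) if (j:=ctrl.ik(T(-.16,.015,.1,rot(s,t)),rot(s,t))) is not None]
print(c); R=rot(min(c)[1],t)
def rep(n,h):
    f=ctrl.current_contact_force(); print(n,h,loc(ctrl.current_tcp_pos())-loc(T(0,0,.013,R)),np.array([f@NX,f@NY,f[2]]).round(1),ctrl.current_clock())
ctrl.reach(T(-.16,.015,.12,R),R)
h=ctrl.movel(T(-.15,.015,.0175,R),rate=.12,force_limit=15); rep('down',h)
if not h:
    h=ctrl.movel(T(-.115,.015,.0175,R),rate=.03,force_limit=20); rep('touch',h)
    h=ctrl.movel(T(.03,.015,.0175,R),rate=.07,force_limit=20); rep('push',h)
    if not h:
        h=ctrl.movel(T(.065,.015,.0175,R),rate=.025,force_limit=15); rep('end',h)
```

```text
[(np.float64(52.50630028492204), 1), (np.float64(192.94919592584372), -1)]
down False [-0.1503  0.0155  0.0051] [-0.2  0.1  0. ] 17.3083
touch False [-0.1168  0.0152  0.0046] [-5.2 -0.8  0.1] 18.625
push False [0.0281 0.0166 0.0048] [-5.   3.6 -0.2] 20.85
end True [0.0448 0.017  0.0045] [-2.4 -0.1  0.2] 21.7
```

Run:
```python
from h import *
from workcell import ctrl, camrig, gripper_to
np.set_printoptions(precision=4,suppress=True)
p=ctrl.current_tcp_pos()
for i in range(1,9):
    h=ctrl.movel(p+NX*.0015*i,rate=.01,force_limit=22); f=ctrl.current_contact_force(); print(h,((ctrl.current_tcp_pos()-p)@NX*1e3).round(2),(f@NX).round(1))
    if h or f@NX<-18: break
ctrl.hold(.3)
ctrl.movel(p-NX*.04,rate=.08); ctrl.movel(p-NX*.06+[0,0,.12],rate=.2)
ims=[]
for n,(u,v,w,hh) in dict(side=(285,150,140,200),top=(190,150,200,130)).items():
    g=camrig.grab_frame(n)["img"][:,:,::-1][v:v+hh,u:u+w]; ims.append(cv2.resize(g,None,fx=390/w if n=='top' else 2.7,fy=390/w if n=='top' else 2.7,interpolation=cv2.INTER_CUBIC))
H=max(i.shape[0] for i in ims); ims=[cv2.copyMakeBorder(i,0,H-i.shape[0],0,0,0) for i in ims]
cv2.imwrite("pics/end.png",np.hstack(ims)); print(ctrl.current_clock(),ctrl.current_contact_force())
```

```text
False 0.17 -6.0
False 0.33 -10.0
False 0.46 -13.6
False 0.57 -17.0
False 0.7 -20.0
25.0833 [0.7587 0.3058 0.6729]
```

View pics/end.png

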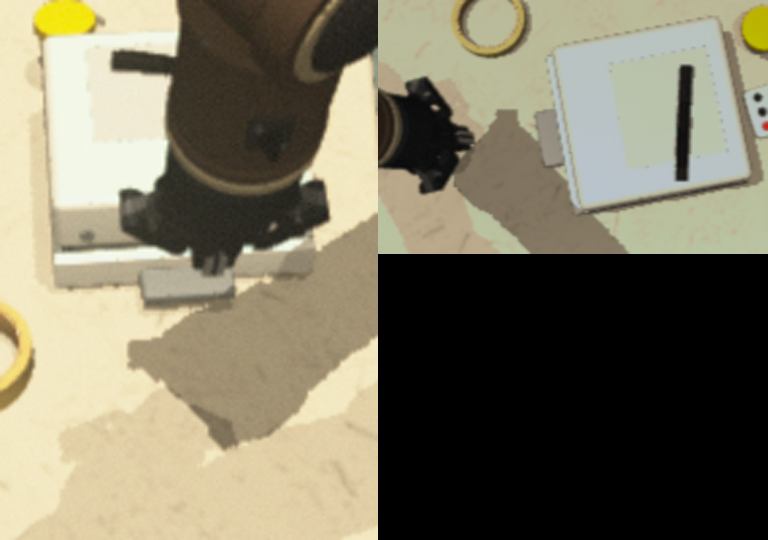

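The drawer panel sits against the housing, with the ledge at (548,138) in the right half. The stop was rigid at 20 N, the bystanders haven't moved, and the arm is clear.

```bash
python3 -c "
from workcell import ctrl, camrig, gripper_to
print(ctrl.finish_job())"
```

```text
the job is handed in; nothing more can be done
None
```

The plate is seated in its nest and clamped by the jaw, the drawer is pushed fully shut against a rigid stop, and the job is handed in; no pass/fail result came back.

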